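Make up the stitching kit and the edging kit

TASK

Make up two leatherwork kits, one part standing upright in each pocket: the stitching kit in the blue tray holds the tube of cord with the pink cap and the black glue bottle with the yellow cap, and the edging kit in the green tray holds the turned wooden edge slicker and the white dropper bottle. One part already in the stitching kit is wrong: take it out, stand it in the grey stock tray and put the right one in its place. Leave the black-and-yellow snap pot and the nippers where they are.

Things in the scene. Friction and masses are not known exactly. Their poses are not given: they have to be found in the camera images.
- blue_tray: blue shallow tray, fixed, 136 (x) x 72 (y) x 12 mm high. Two white-lined pockets in line along its x axis, centred at x = +33 and -33 mm (y = 0), each 62 (x) x 64 (y) mm inside; walls 4 mm, pocket floor 3 mm above the table. Origin: centre of its underside, z up. At the start a part stands in each pocket, one right, one wrong.
- green_tray: green shallow tray of the edging kit, same shape, sizes and frame as the blue tray, fixed for the run; both pockets empty at the start.
- stock_tray: grey square stock tray with a cork floor, 96 x 96 mm and 12 mm high, one pocket 88 x 88 mm inside, walls 4 mm, floor 3 mm above the table; fixed for the run, empty at the start. Origin: centre of its underside, z up.
- cord_tube: upright clear tube of cream cord with a pink-topped cap, round, 30 mm in diameter and 79 mm high, 30 g. Origin: centre of its underside, z up. Stands in a pocket of the blue tray at the start.
- carton: small teal, white and blue carton standing upright in a pocket of the blue tray, 34 (x) x 41 (y) x 62 (z) mm, rigid, about 40 g. Origin: centre of its underside; its 34 mm side lies roughly across the tray (along the tray's y) at the start.
- glue: small black glue bottle with a yellow cap, standing on the table, round, 32 mm in diameter and 88 mm high (smooth straight sides over the lower 60 mm, cap 28 to 30 mm above that), 45 g. Origin: centre of its underside, z up.
- dropper_bottle: small white dropper bottle standing on the table, round body 19 mm in diameter and 34 mm high, then a narrow pointed nozzle up to 58 mm; grip the body, 30 g. Origin: centre of its underside, z up.
- slicker: turned pale wooden edge slicker with a brass band, standing on the table on its flat foot: grooved head 34 mm in diameter from 0 to 22 mm, then a nearly straight round grip 26 to 27 mm in diameter from 28 to 66 mm, top at 72 mm; 40 g. Origin: centre of its underside, z up.
- snap_pot: bystander: loose black pot with a yellow lid, 62 mm in diameter, 63 mm high. Origin: centre of its underside.
- nipper_tool: bystander: loose steel nippers lying flat, 60 (x) x 152 (y) x 14 mm. Origin: centre of its underside.
There are look-alikes about, which are no part of the job. Several things have the shape of the carton; the one meant has the colours described above.

How it is judged (in metres and radians):
At the end, for the whole second after the job is handed in: Cord tube and glue in separate pockets of the blue tray, slicker and dropper in separate pockets of the green tray, carton in the stock tray: each with its foot on the floor (origin under 8 mm above tray underside), upright within 0.12 rad, at rest; snap pot and nippers moved less than 25 mm ((((y of cord_tube in the frame of blue_tray between -0.028 and 0.028 m and x of cord_tube in the frame of blue_tray between 0.006 and 0.06 m) and (y of glue in the frame of blue_tray between -0.028 and 0.028 m and x of glue in the frame of blue_tray between -0.06 and -0.006 m)) or ((y of cord_tube in the frame of blue_tray between -0.028 and 0.028 m and x of cord_tube in the frame of blue_tray between -0.06 and -0.006 m) and (y of glue in the frame of blue_tray between -0.028 and 0.028 m and x of glue in the frame of blue_tray between 0.006 and 0.06 m))) and (((y of slicker in the frame of green_tray between -0.028 and 0.028 m and x of slicker in the frame of green_tray between 0.006 and 0.06 m) and (y of dropper_bottle in the frame of green_tray between -0.028 and 0.028 m and x of dropper_bottle in the frame of green_tray between -0.06 and -0.006 m)) or ((y of slicker in the frame of green_tray between -0.028 and 0.028 m and x of slicker in the frame of green_tray between -0.06 and -0.006 m) and (y of dropper_bottle in the frame of green_tray between -0.028 and 0.028 m and x of dropper_bottle in the frame of green_tray between 0.006 and 0.06 m))) and x of carton in the frame of stock_tray between -0.036 and 0.036 m and y of carton in the frame of stock_tray between -0.036 and 0.036 m and z of cord_tube in the frame of blue_tray between 0 and 0.008 m and angle between each of cord_tube, glue, slicker, dropper_bottle, carton's own z axis and vertical below 0.12 rad and linear speed of each of cord_tube, glue, slicker, dropper_bottle, carton below 0.02 m/s and angular speed of each of cord_tube, glue, slicker, dropper_bottle, carton below 0.2 rad/s and z of glue in the frame of blue_tray between 0 and 0.008 m and z of slicker in the frame of green_tray between 0 and 0.008 m and z of dropper_bottle in the frame of green_tray between 0 and 0.008 m and z of carton in the frame of stock_tray between 0 and 0.008 m); the robot touches nothing.
It fails at once if the snap pot was moved (more than 25 mm) or tipped over (distance of snap_pot from where it was at the start of the episode above 0.025 m or angle between snap_pot's own z axis and vertical above 0.5 rad).
It fails at once if the nippers were moved (more than 25 mm) (distance of nipper_tool from where it was at the start of the episode above 0.025 m).
It also fails if it takes over 115 s, if anything falls off the work surface, if the arm or the gripper's body presses on something with over 40 N, if the wrist force passes 120 N, or if a joint passes its speed limit or range.

ROBOT

A 6-joint arm with a two-finger parallel gripper is mounted at the origin on the work surface; the furniture and walls round the work are solid. World frame = base frame: x ahead of the robot, y to its left, z up, the work surface at z = 0. Lengths are in mm, angles in rad, forces in N, time in s.
With the tool pointing down it reaches from about 400 to 925 mm from the base axis. Payload 12.5 kg.
Tool frame: the origin (TCP) lies between the finger pads; the fingertips stand 19 mm ahead of it and the grasp point (between the pads) is the TCP (env.nose_length is the distance from the TCP to the fingertips, in mm); z points along the fingers, y is the line along which they close (so a half turn about z gives the same grasp; the last joint's range is limited). The gripper opens to 95 mm and grips with 3 to 60 N. Pads are 20 mm wide; open, the fingers measure 119 mm over their backs; the gripper's body (75 mm by 180 mm) begins 59 mm behind the grasp point.
Start: joints at [1.048, 0.491, 1.559, -0, 1.092, -0.106], TCP at [253.008, 571.517, 233.661] pointing down, gripper open.
Joint ranges: [-3.1, 3.1], [-0.84, 2.19], [0.05, 2.79], [-1.13, 4.28], [0.06, 2.93], [-2.69, 2.69]. Speed limits (rad/s): [2.22, 2.22, 2.79, 3.14, 3.14, 3.14].

INTERFACE

Orientations are given as [roll, pitch, yaw] about the fixed x, y, z axes, in that order (R = Rz(yaw) Ry(pitch) Rx(roll)).
In Python, from cell import env gives the robot as it stands. The module is installed in compiled form; this text tells all that it offers.
- The arm moves only by the tool drive_tool, never from a script. Its argument "rows" is a list that holds one entry, the list of rows, each a list of 7 numbers: the shift along the tool's x, y, z scaled (see below), then the turn, a rotation vector about the tool's x, y, z scaled (see below), then the opening, from 0 (shut) to 1 (fully open). In form: [[[tx, ty, tz, ax, ay, az, jaw], ...]]. A call has 1 to 5 rows; each row shifts and turns the commanded pose from where the row before left it, along the tool's axes as they then stand; what a row does not reach is not made up. The controller multiplies each number of a shift by 250 mm and each number of a turn by 180 degrees. A row lasts 1/8 s, in which the tool goes at most 62.5 mm and 10.7 degrees, less where a joint would pass 70% of its speed; a pose out of reach is approached as far as the arm can. A call with a number of a shift or a turn outside -1 to 1 is refused whole. A call with a gripper value outside its range is refused whole. The fingers move at their own pace and stop on an object; the grip force is fixed at half the most. Time passes only in rows, so rows that do not move let the fingers close. It gives the time, the measured TCP pose, the force, the opening and the grip force at its end, in the units of the state.
- env.state(): the state, without advancing time (a new reading comes with each control period).
- env.read_camera(name): name is "side" or "top" or "wrist"; returns a dict with "color" (400x640x3 uint8, blue, green, red), "camera_matrix" (3x3 intrinsics, pixels), "pose" (4x4, takes a point from camera to world coordinates). Camera axes: x right, y up, looking along -z (the intrinsics and any distortion apply to the point x, -y, -z); pixel columns grow to the right and rows downward; lengths in mm; the calibration is good to about 2 mm. A picture is of the moment at which its call begins. There is no depth.
- env.job_done(): hands the job in; it is judged then, once.
Trained networks look in a picture, given as the dict that the camera call returned (one of the last four; its "shot" number tells which), for a name from the list of things; names that differ only in an ending like _2 or _b are one class to them, and where a whole thing is asked for, a point or a joint stands for the part that bears it (a point fixed in the world has none). Each returns a list of dicts, best first, with "score" (0 to 1); they miss things now and then, are a little off and sometimes report something else, mostly with a low value. They report only what shows in the picture. A call takes as long as a camera call. They do not tell look-alikes from the thing itself.
- env.search_frame(name, picture): "at" ([x, y, z] in mm, in the coordinates of the camera as it stood for that picture, good to about 4 mm: the middle of the surface that is visible of it).
- env.place_of(name, picture): "at" ([x, y, z] in mm, in the coordinates of the camera as it stood for that picture, good to about 4 mm: a listed point, or the origin of a listed thing).
The state is a dict: "t": time; "joints": joint angles; "qvel": joint speeds; "tau": joint torques, N m; "eef_pos": TCP position; "tcp_rot": TCP orientation; "ft_force": force on the tool from outside, world axes, zero at the start; "moment": the same for the moment, N m; "opening": opening from 0.0 (shut) to 1.0 (fully open); "grip_force": force on a finger pad.
Only numpy, scipy, OpenCV 4.12 (cv2) and the standard library are available. Lean on these libraries where they do the work, as an engineer would, in place of code of your own. Each camera call takes 0.05 s, during which the arm holds its last target. There are 200 camera calls.

## Working session

There is one attempt and no reset: what is moved stays moved. The work goes in short steps, Python scripts to look and compute and a tool call to move; the robot and the scene stay as the last step left them, time stands still between calls to the robot, and variables do not carry over. Pictures are saved under pics/ and viewed, at most 14 in all, crops included, and the job is handed in when it is done.

Besides the shell and the picture viewer there is one more tool, called after "Emit:" in YAML: its name, and indented under it one key for each argument. drive_tool: Moves the arm, as the interface text tells. Its arguments: {"type":"object","properties":{"rows":{"type":"array","items":{"type":"array","items":{"type":"array","items":{"type":"number","minimum":-1,"maximum":1}}}}},"required":["rows"]}

```bash
mkdir -p pics; cat > h.py <<'E'
from cell import env
import numpy as np, cv2
def w(p,at):
    P=np.array(p["pose"]); return (P@np.r_[at,1])[:3]
def proj(p,X):
    P=np.linalg.inv(np.array(p["pose"])); c=(P@np.r_[X,1])[:3]; q=np.array(p["camera_matrix"])@np.array([c[0],-c[1],-c[2]]); return q[:2]/q[2]
def ray(p,u,v,z):
    P=np.array(p["pose"]); d=np.linalg.inv(np.array(p["camera_matrix"]))@[u,v,1]; d=P[:3,:3]@[d[0],-d[1],-d[2]]; o=P[:3,3]; return o+d*(z-o[2])/d[2]
E
python3 - <<'E'
from h import *
s=env.state(); print(s)
for c in("top","side"):
    p=env.read_camera(c); cv2.imwrite(f"pics/{c}0.png",p["color"])
    print(c,[k for k in p],np.array(p["pose"]).round(2).tolist(),np.array(p["camera_matrix"]).tolist())
    for n in "blue_tray green_tray stock_tray cord_tube carton glue dropper_bottle slicker snap_pot nipper_tool".split():
        for r in env.place_of(n,p):
            X=w(p,r["at"]); print(n,round(r["score"],2),X.round(),proj(p,X).round())
E
```

```text
{'t': 0.0, 'joints': array([ 1.04838869e+00,  4.91548913e-01,  1.55945414e+00,  1.56559184e-05,
        1.09168164e+00, -1.05593667e-01]), 'qvel': array([ 0.00087424,  0.00068119,  0.00116212,  0.00049948, -0.0020426 ,
        0.00030187]), 'tau': array([-6.23500637e-04, -6.12625122e+01, -2.58183521e+01,  6.92400662e-02,
        4.82576201e-02, -1.35636601e-04]), 'eef_pos': array([252.89247317, 571.30964129, 233.0667335 ]), 'tcp_rot': array([-3.14050816e+00, -1.28906198e-04,  2.72477139e+00]), 'ft_force': array([0.05756358, 1.17289748, 0.25063022]), 'moment': array([0.03844395, 0.0173061 , 0.00684678]), 'grip_force': 0.0, 'opening': 1.0040919395484604}
top ['color', 'camera_matrix', 'pose', 'shot'] [[-0.02, 1.0, -0.08, 415.73], [-1.0, -0.02, -0.02, 6.44], [-0.02, 0.08, 1.0, 1115.27], [0.0, 0.0, 0.0, 1.0]] [[421.7566049672351, 0.0, 315.0454671752194], [0.0, 421.7566049672351, 196.0470118372281], [0.0, 0.0, 1.0]]
blue_tray 0.72 [599.  78.   4.] [294. 163.]
green_tray 0.6 [600. 271.  -1.] [222. 164.]
stock_tray 0.64 [599. -75.  -1.] [351. 162.]
stock_tray 0.29 [570.  76.   2.] [295. 174
[... 674 characters left out ...]
 0.0, 0.0, 1.0]] [[396.03532111292634, 0.0, 320.4497233503051], [0.0, 396.03532111292634, 200.05046955953796], [0.0, 0.0, 1.0]]
blue_tray 0.76 [605.  79.   3.] [346. 228.]
green_tray 0.88 [596. 266.   4.] [414. 217.]
stock_tray 0.67 [601. -72.   1.] [287. 235.]
cord_tube 0.53 [564.  75.   4.] [341. 219.]
carton 0.97 [ 601. -182.    1.] [243. 241.]
carton 0.82 [629.  83.  -1.] [351. 235.]
carton 0.79 [373. -76.  -0.] [276. 190.]
carton 0.59 [ 503. -190.    4.] [239. 218.]
glue 0.71 [448.  24.  -0.] [314. 199.]
dropper_bottle 0.45 [ 445. -105.    1.] [269. 204.]
slicker 0.65 [440. 182.  -1.] [366. 192.]
snap_pot 0.69 [465. 340.  -1.] [420. 191.]
nipper_tool 0.65 [ 420. -307.   -5.] [196. 209.]
```

```bash
python3 - <<'E'
import cv2
for c,(a,b,x,y) in {"top":(120,270,170,460),"side":(150,270,170,470)}.items():
    i=cv2.imread(f"pics/{c}0.png"); cv2.imwrite(f"pics/{c}0c.png",cv2.resize(i[a:b,x:y],None,fx=2.66,fy=2.66,interpolation=2))
E
```

```text
(no output)
```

View pics/top0c.png

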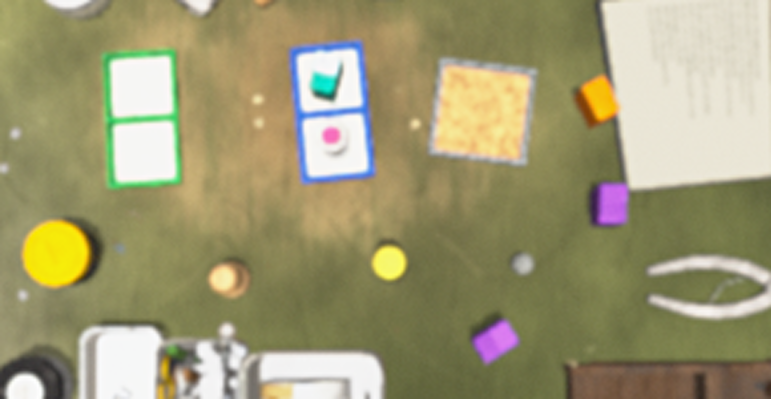

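View pics/side0c.png

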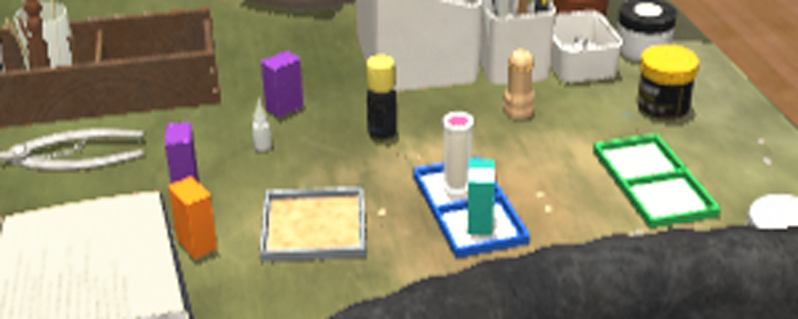

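Top view: the teal/white carton is at about (292,150), in the far pocket of the blue tray. The pink-capped tube is at (295,171), glue at (316,218), slicker at (256,224) and dropper at (366,219).
Look-alikes for the carton are orange (395,158), purple (399,197) and purple (355,247). For the glue, the snap pot's yellow lid at (191,215). I choose the teal carton. I'll measure the trays and the furniture edges next, then take a close crop with the wrist camera.

```bash
python3 - <<'E'
from h import *
p=env.read_camera("top"); im=p["color"]
s=2.66
def quad(n,c,z=12):
    W=np.array([ray(p,170+a/s,120+b/s,z)[:2] for a,b in c]); 
    d=(W[3]-W[0]+W[2]-W[1])/2; print(n,W.mean(0).round(1),"axis deg",np.degrees(np.arctan2(-d[1],-d[0])).round(1), np.linalg.norm(d).round())
hsv=cv2.cvtColor(im,cv2.COLOR_BGR2HSV)
for n,lo,hi,(x0,x1) in (("blue",(100,110,90),(125,255,255),(270,320)),("green",(50,130,80),(80,255,255),(200,245))):
    m=cv2.inRange(hsv,lo,hi); m[:, :x0]=0; m[:,x1:]=0; m[:130]=0;m[200:]=0
    pts=np.argwhere(m)[:,::-1].astype(float)
    W=np.array([ray(p,u,v,12)[:2] for u,v in pts]).astype(np.float32); print(n,len(pts),cv2.minAreaRect(W))
quad("blue",[(290,46),(361,42),(374,177),(302,183)])
quad("green",[(104,52),(176,49),(181,184),(109,188)])
quad("stock",[(440,59),(536,68),(526,164),(430,154)])
for n,u,v,z in (("cord",332,135,79),("glue",389,262,88),("slick",229,273,70),("drop",522,263,40),("pot",57,254,63)):
    print(n,ray(p,170+u/s,120+v/s,z).round())
for z in (0,60,100): print("box edge",z,ray(p,170+320/s,120+352/s,z).round(),ray(p,170+200/s,120+340/s,z).round())
q=env.read_camera("side")
for u,v,z in((390,87,0),(500,82,0),(381,133,0),(518,116,0),(262,150,0),(460,192,3)):print((u,v),ray(q,170+u/s,150+v/s,z).round())
E
```

```text
blue 293 ((600.8008422851562, 76.36750793457031), (135.95529174804688, 72.27616119384766), 4.637580871582031)
green 174 ((597.2976684570312, 265.65216064453125), (134.16734313964844, 70.17465209960938), 2.943944215774536)
blue [599.7  75.6] axis deg 4.5 137.0
green [596.9 264.4] axis deg 2.2 137.0
stock [597.5 -74.7] axis deg -7.2 96.0
cord [567.  71.  79.]
glue [447.  20.  88.]
slick [440. 170.  70.]
drop [ 446. -106.   40.]
pot [460. 333.  63.]
box edge 0 [362.  91.   0.] [376. 209.   0.]
box edge 60 [365.  86.  60.] [378. 199.  60.]
box edge 100 [367.  83. 100.] [379. 191. 100.]
(390, 87) [355.  50.   0.]
(500, 82) [371. 177.   0.]
(381, 133) [450.  21.   0.]
(518, 116) [448. 175.   0.]
(262, 150) [ 456. -107.    0.]
(460, 192) [578.  77.   3.]
```

Emit:
drive_tool:
  rows:
    - [[0, 0, 0, 0, 0, -0.05, 1], [0, 0, 0, 0, 0, -0.05, 1], [0, 0, 0, 0, 0, -0.0327, 1]]

```text
t: 1.58
eef_pos: [253.0, 571.5, 233.7]
tcp_rot: [3.142, 0.0, -3.137]
ft_force: [-0.3, 0.1, -0.2]
opening: 0.999
grip_force: 0.0
```

Emit:
drive_tool:
  rows:
    - [[-0.14, -0.2, 0, 0, 0, 0, 1], [-0.14, -0.2, 0, 0, 0, 0, 1], [-0.14, -0.2, 0, 0, 0, 0, 1], [-0.14, -0.2, 0, 0, 0, 0, 1], [-0.14, -0.2, 0, 0, 0, 0, 1]]

```text
t: 2.2
eef_pos: [429.0, 319.9, 233.9]
tcp_rot: [3.141, 0.001, -3.141]
ft_force: [0.7, 0.8, 0.3]
opening: 1.002
grip_force: 0.0
```

Emit:
drive_tool:
  rows:
    - [[-0.14, -0.2, 0, 0, 0, 0, 1], [-0.14, -0.2, 0, 0, 0, 0, 1], [-0.14, -0.2, 0, 0, 0, 0, 1], [-0.14, -0.2, 0, 0, 0, 0, 1], [-0.14, -0.2, 0, 0, 0, 0, 1]]

```text
t: 2.82
eef_pos: [604.1, 69.7, 233.8]
tcp_rot: [3.141, 0.0, 3.142]
ft_force: [0.6, 0.2, 0.0]
opening: 1.001
grip_force: 0.0
```

```bash
python3 - <<'E'
from h import *
s=env.state(); print(s["t"],s["eef_pos"],s["tcp_rot"])
p=env.read_camera("wrist"); cv2.imwrite("pics/w1.png",p["color"]); print(np.array(p["pose"]).round(2).tolist(),np.array(p["camera_matrix"])[0].tolist())
for n in ["carton","cord_tube","glue","blue_tray","stock_tray"]:
    for r in env.place_of(n,p): X=w(p,r["at"]); print(n,round(r["score"],2),X.round(),proj(p,X).round())
E
```

```text
2.825 [604.05333707  69.66551601 233.8308668 ] [3.14140699e+00 4.59415825e-04 3.14150274e+00]
[[0.0, -0.96, -0.28, 523.01], [1.0, 0.0, 0.0, 70.68], [-0.0, -0.28, 0.96, 383.92], [0.0, 0.0, 0.0, 1.0]] [302.96852824042503, 0.0, 323.0643411033984]
carton 0.8 [ 601. -182.    3.] [126. 175.]
carton 0.77 [ 504. -194.   -1.] [103.  95.]
carton 0.58 [629.  80.   1.] [331. 195.]
cord_tube 0.65 [567.  75.  -2.] [326. 147.]
glue 0.9 [448.  20.   1.] [279.  42.]
blue_tray 0.59 [601.  76.  -3.] [328. 174.]
stock_tray 0.79 [599. -71.  -4.] [214. 172.]
```

View pics/w1.png

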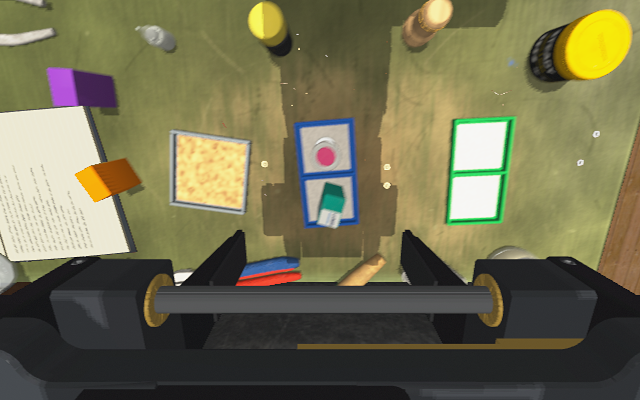

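The wrist view shows the teal carton at about (332,203) in the blue tray's far pocket, the pink-capped tube at (325,153) and the orange and purple look-alikes well to the left. I'll enlarge the carton.

```bash
python3 - <<'E'
import cv2
i=cv2.imread("pics/w1.png")[110:235,285:370]; cv2.imwrite("pics/w1c.png",cv2.resize(i,None,fx=4.8,fy=4.8,interpolation=2))
E
```

```text
(no output)
```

View pics/w1c.png

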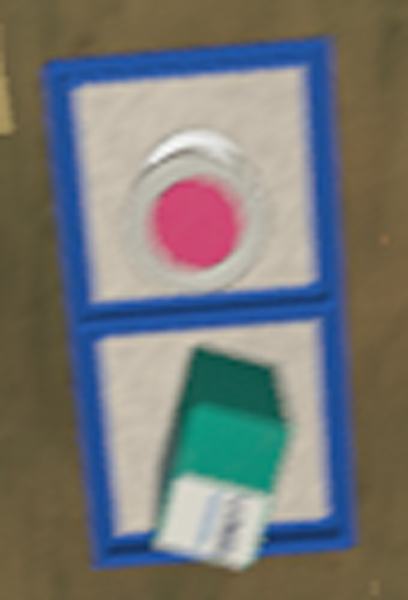

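```bash
python3 - <<'E'
from h import *
p=env.read_camera("wrist")
f=lambda c,z:np.array([ray(p,285+a/4.8,110+b/4.8,z)[:2] for a,b in c])
W=f([(188,402),(290,425),(245,570),(152,548)],65); print(W.round(1),W.mean(0)); 
for i in range(4):
    d=W[(i+1)%4]-W[i]; print(np.linalg.norm(d).round(1),np.degrees(np.arctan2(d[1],d[0])).round(1))
print(f([(200,345),(278,367)],3).round(1))
print("tube",f([(196,222)],82),"tray",f([(42,62),(330,38),(356,548),(97,568)],12).round(1),f([(42,62),(330,38),(356,548),(97,568)],12).mean(0))
E
```

```text
[[607.9  74.3]
 [613.3  97.6]
 [648.8  87.7]
 [643.3  65.9]] [628.30879676  81.37381274]
23.9 76.9
36.8 -15.5
22.5 -104.2
36.4 166.7
[[608.8  77.7]
 [614.9  98.7]]
tube [[564.60787442  75.86638261]] tray [[534.9  38.2]
 [529.2 109.4]
 [663.5 120.3]
 [669.3  49.6]] [599.24966655  79.39099116]
```

The check confirms the teal, white and blue carton. Its real faces are about 24 x 37 mm, turned about -15° in the world, so I'll grip across the 24 mm.

Emit:
drive_tool:
  rows:
    - [[0, 0, 0, 0, 0, 0.0403, 1], [0, 0, 0, 0, 0, 0.0403, 1], [-0.083, 0.069, 0.2, 0, 0, 0, 1], [0, 0, 0.2, 0, 0, 0, 1], [0, 0, 0.2, 0, 0, 0, 1]]

```text
t: 3.8
eef_pos: [627.0, 84.7, 82.6]
tcp_rot: [3.141, 0.001, 2.891]
ft_force: [0.4, 0.3, -0.9]
opening: 1.0
grip_force: 0.0
```

```bash
cat >> h.py <<'E'
def go(x,y,z,yaw=None,n=None):
    s=env.state(); P=s["eef_pos"]; yw=s["tcp_rot"][2]
    from scipy.spatial.transform import Rotation as R
    M=R.from_euler("xyz",s["tcp_rot"]).as_matrix(); d=M.T@(np.array([x,y,z])-P); 
    t=0 if yaw is None else -((yaw-yw+np.pi)%(2*np.pi)-np.pi)/np.pi
    k=n or int(np.ceil(np.linalg.norm(d)/61)); print("at",P.round(1),s["tcp_rot"].round(3),"shift",(d/250).round(3),"rows",k,"each",(d/250/k).round(4),"turn",round(t,4))
E
python3 -c "
from h import *
go(628.3,81.2,42,2.888)"
```

```text
at [627.   84.7  82.6] [3.141e+00 1.000e-03 2.891e+00] shift [-0.008 -0.012  0.162] rows 1 each [-0.0082 -0.0124  0.1624] turn 0.0009
```

Emit:
drive_tool:
  rows:
    - [[-0.008, -0.012, 0.162, 0, 0, 0, 1], [0, 0, 0, 0, 0, 0, 0], [0, 0, 0, 0, 0, 0, 0], [0, 0, 0, 0, 0, 0, 0], [0, 0, 0, 0, 0, 0, 0]]

```text
t: 4.42
eef_pos: [629.1, 79.8, 44.6]
tcp_rot: [3.141, 0.002, 2.889]
ft_force: [-0.1, -0.8, -0.1]
opening: 0.633
grip_force: 0.0
```

Emit:
drive_tool:
  rows:
    - [[0, 0, 0, 0, 0, 0, 0], [0, 0, 0, 0, 0, 0, 0], [0, 0, 0, 0, 0, 0, 0], [0, 0, 0, 0, 0, 0, 0], [0, 0, 0, 0, 0, 0, 0]]

```text
t: 5.05
eef_pos: [628.7, 79.6, 43.1]
tcp_rot: [3.142, -0.0, 2.888]
ft_force: [-0.9, -0.3, 0.3]
opening: 0.253
grip_force: 30.0
```

Emit:
drive_tool:
  rows:
    - [[0, 0, -0.1, 0, 0, 0, 0], [0, 0, -0.14, 0, 0, 0, 0]]

```text
t: 5.3
eef_pos: [628.1, 79.6, 102.9]
tcp_rot: [-3.141, -0.002, 2.888]
ft_force: [-0.1, 0.1, -0.0]
opening: 0.251
grip_force: 30.0
```

```bash
python3 -c "
from h import *
go(598,-73,103)"
```

```text
at [628.1  79.6 102.9] [-3.141e+00 -2.000e-03  2.888e+00] shift [-0.036 -0.621 -0.   ] rows 3 each [-0.0121 -0.2071 -0.    ] turn 0
```

Emit:
drive_tool:
  rows:
    - [[-0.012, -0.207, 0, 0, 0, 0, 0], [-0.012, -0.207, 0, 0, 0, 0, 0], [-0.012, -0.207, 0, 0, 0, 0, 0], [0, 0, 0.1, 0, 0, 0, 0], [0, 0, 0.1, 0, 0, 0, 0]]

```text
t: 5.92
eef_pos: [598.5, -73.8, 52.8]
tcp_rot: [3.141, 0.001, 2.887]
ft_force: [0.3, 0.2, 0.9]
opening: 0.255
grip_force: 30.0
```

Emit:
drive_tool:
  rows:
    - [[0, 0, 0.02, 0, 0, 0, 0], [0, 0, 0.016, 0, 0, 0, 0], [0, 0, 0, 0, 0, 0, 0]]

```text
t: 6.3
eef_pos: [598.7, -72.7, 44.6]
tcp_rot: [3.141, 0.001, 2.889]
ft_force: [-0.0, 0.2, 0.1]
opening: 0.25
grip_force: 30.0
```

Emit:
drive_tool:
  rows:
    - [[0, 0, 0.005, 0, 0, 0, 0], [0, 0, 0, 0, 0, 0, 0]]

```text
t: 6.55
eef_pos: [598.6, -72.9, 43.2]
tcp_rot: [3.142, 0.001, 2.889]
ft_force: [0.3, 0.5, -1.2]
opening: 0.252
grip_force: 30.0
```

```bash
python3 -c "
from h import *
for i in range(6):
    s=env.state(); print(s['eef_pos'].round(1),s['ft_force'].round(1))"
```

```text
[598.6 -72.9  43.2] [ 0.3  0.5 -1.2]
[598.6 -72.9  43.2] [ 0.3  0.5 -1.2]
[598.6 -72.9  43.2] [ 0.3  0.5 -1.2]
[598.6 -72.9  43.2] [ 0.3  0.5 -1.2]
[598.6 -72.9  43.2] [ 0.3  0.5 -1.2]
[598.6 -72.9  43.2] [ 0.3  0.5 -1.2]
```

Emit:
drive_tool:
  rows:
    - [[0, 0, 0, 0, 0, 0, 0.6], [0, 0, 0, 0, 0, 0, 0.8], [0, 0, 0, 0, 0, 0, 0.8], [0, 0, -0.1, 0, 0, 0, 1], [0, 0, -0.2, 0, 0, 0, 1]]

```text
t: 7.18
eef_pos: [597.6, -72.8, 117.2]
tcp_rot: [-3.142, -0.004, 2.888]
ft_force: [-0.3, 0.2, 0.9]
opening: 0.721
grip_force: 0.0
```

Emit:
drive_tool:
  rows:
    - [[0, 0, -0.2, 0, 0, 0, 1], [0, 0, 0, 0, 0, -0.04, 1], [0, 0, 0, 0, 0, -0.04, 1]]

```text
t: 7.55
eef_pos: [598.5, -72.9, 168.7]
tcp_rot: [-3.141, 0.001, -3.139]
ft_force: [-0.5, 0.2, -0.3]
opening: 0.987
grip_force: 0.0
```

```bash
python3 - <<'E'
from h import *
for c in ("top","wrist"):
    p=env.read_camera(c); cv2.imwrite(f"pics/{c}2.png",p["color"])
    for n in ["carton","glue","dropper_bottle","slicker"]:
        for r in env.place_of(n,p): X=w(p,r["at"]); print(n,round(r["score"],2),X.round(),proj(p,X).round())
go(448,20,165)
E
```

```text
carton 0.58 [ 495. -190.   -2.] [396. 200.]
carton 0.36 [441. 176.  -1.] [258. 223.]
slicker 0.62 [440. 173.  -2.] [259. 223.]
carton 0.9 [ 501. -192.   -1.] [202.  94.]
carton 0.88 [ 601. -182.    1.] [221. 192.]
carton 0.67 [597. -69.   5.] [326. 189.]
dropper_bottle 0.71 [600.  81.  -4.] [463. 188.]
dropper_bottle 0.67 [ 447. -105.   -1.] [287.  34.]
slicker 0.89 [437. 175.  -1.] [588.  20.]
at [598.5 -72.9 167.8] [ 3.141 -0.     3.139] shift [0.603 0.37  0.011] rows 3 each [0.201  0.1234 0.0038] turn 0
```

View pics/wrist2.png

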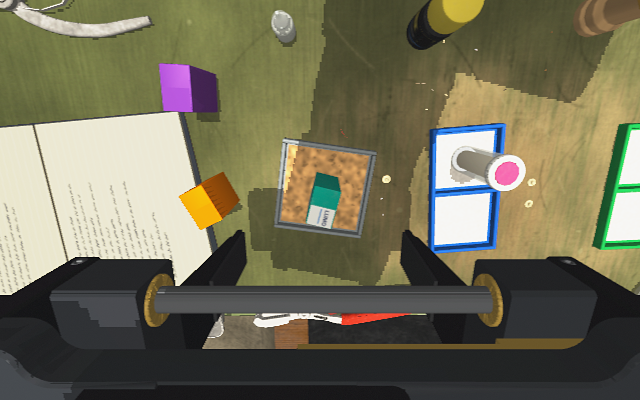

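The wrist view shows the carton upright in the stock tray at (324,200). Next is the glue.

Emit:
drive_tool:
  rows:
    - [[0.201, 0.123, 0, 0, 0, 0, 1], [0.201, 0.123, 0, 0, 0, 0, 1], [0.201, 0.123, 0, 0, 0, 0, 1], [0, 0, 0.1, 0, 0, 0, 1], [0, 0, 0, 0, 0, 0, 1]]

```text
t: 8.68
eef_pos: [447.4, 19.9, 142.4]
tcp_rot: [3.141, -0.002, 3.14]
ft_force: [-0.7, -0.4, -0.4]
opening: 1.003
grip_force: 0.0
```

```bash
python3 - <<'E'
from h import *
go(448,20,42,np.pi)
E
```

```text
at [447.4  19.9 142.4] [ 3.141e+00 -2.000e-03  3.140e+00] shift [-0.003  0.     0.401] rows 2 each [-1.400e-03  2.000e-04  2.007e-01] turn -0.0005
```

Emit:
drive_tool:
  rows:
    - [[0, 0, 0.2, 0, 0, 0, 1], [0, 0, 0.2, 0, 0, 0, 1], [0, 0, 0, 0, 0, 0, 0], [0, 0, 0, 0, 0, 0, 0], [0, 0, 0, 0, 0, 0, 0]]

```text
t: 9.3
eef_pos: [448.9, 19.5, 44.7]
tcp_rot: [-3.141, 0.003, 3.14]
ft_force: [-0.5, -0.2, 0.3]
opening: 0.741
grip_force: 0.0
```

Emit:
drive_tool:
  rows:
    - [[0, 0, 0, 0, 0, 0, 0], [0, 0, 0, 0, 0, 0, 0], [0, 0, 0, 0, 0, 0, 0], [0, 0, 0, 0, 0, 0, 0], [0, 0, 0, 0, 0, 0, 0]]

```text
t: 9.93
eef_pos: [447.9, 19.7, 42.9]
tcp_rot: [3.141, 0.0, 3.14]
ft_force: [0.2, 1.1, 2.4]
opening: 0.314
grip_force: 30.0
```

Emit:
drive_tool:
  rows:
    - [[0, 0, -0.1, 0, 0, 0, 0], [0, 0, -0.2, 0, 0, 0, 0], [0, 0, -0.15, 0, 0, 0, 0], [0, 0, 0, 0, 0, 0, 0]]

```text
t: 10.42
eef_pos: [448.8, 19.6, 157.4]
tcp_rot: [-3.141, 0.005, 3.14]
ft_force: [-0.0, -0.5, -0.1]
opening: 0.31
grip_force: 30.0
```

```bash
python3 - <<'E'
from h import *
go(633,80.5,155,np.pi)
E
```

```text
at [448.8  19.6 157.4] [-3.141  0.005  3.14 ] shift [-0.737  0.245  0.013] rows 4 each [-0.1841  0.0613  0.0033] turn -0.0005
```

Emit:
drive_tool:
  rows:
    - [[-0.184, 0.061, 0, 0, 0, 0, 0], [-0.184, 0.061, 0, 0, 0, 0, 0], [-0.184, 0.061, 0, 0, 0, 0, 0], [-0.184, 0.061, 0, 0, 0, 0, 0], [0, 0, 0, 0, 0, 0, 0]]

```text
t: 11.05
eef_pos: [633.6, 81.1, 152.9]
tcp_rot: [3.141, -0.001, 3.141]
ft_force: [0.6, -0.9, -0.6]
opening: 0.313
grip_force: 30.0
```

Emit:
drive_tool:
  rows:
    - [[0, 0, 0.15, 0, 0, 0, 0], [0, 0, 0.15, 0, 0, 0, 0], [0, 0, 0.1, 0, 0, 0, 0], [0, 0, 0.03, 0, 0, 0, 0], [0, 0, 0, 0, 0, 0, 0]]

```text
t: 11.68
eef_pos: [631.5, 80.2, 47.5]
tcp_rot: [3.142, -0.001, 3.14]
ft_force: [0.0, 0.5, -1.4]
opening: 0.312
grip_force: 30.0
```

Emit:
drive_tool:
  rows:
    - [[0, 0, 0.004, 0, 0, 0, 0], [0, 0, 0.003, 0, 0, 0, 0], [0, 0, 0, 0, 0, 0, 0]]

```text
t: 12.05
eef_pos: [632.0, 80.3, 46.3]
tcp_rot: [3.142, 0.0, 3.14]
ft_force: [-1.3, -0.2, -1.3]
opening: 0.314
grip_force: 30.0
```

Emit:
drive_tool:
  rows:
    - [[0, 0, 0, 0, 0, 0, 0.6], [0, 0, 0, 0, 0, 0, 0.8], [0, 0, 0, 0, 0, 0, 0.8], [0, 0, -0.1, 0, 0, 0, 1], [0, 0, -0.2, 0, 0, 0, 1]]

```text
t: 12.68
eef_pos: [631.1, 80.2, 120.3]
tcp_rot: [-3.142, -0.004, 3.14]
ft_force: [0.6, 0.6, -0.1]
opening: 0.781
grip_force: 0.0
```

Emit:
drive_tool:
  rows:
    - [[0, 0, -0.22, 0, 0, 0, 1], [0, 0, 0, 0, 0, 0, 1]]

```text
t: 12.92
eef_pos: [633.5, 80.4, 180.5]
tcp_rot: [3.141, 0.007, 3.14]
ft_force: [-0.9, 0.2, -1.1]
opening: 0.971
grip_force: 0.0
```

```bash
python3 - <<'E'
from h import *
go(439,174,175,np.pi)
E
```

```text
at [633.5  80.4 180.5] [3.141 0.007 3.14 ] shift [0.779 0.373 0.016] rows 4 each [0.1947 0.0933 0.0041] turn -0.0005
```

Emit:
drive_tool:
  rows:
    - [[0.195, 0.095, 0, 0, 0, 0, 1], [0.195, 0.095, 0, 0, 0, 0, 1], [0.195, 0.095, 0, 0, 0, 0, 1], [0.19, 0.093, 0, 0, 0, 0, 1], [0, 0, 0, 0, 0, 0, 1]]

```text
t: 13.55
eef_pos: [435.4, 176.0, 175.7]
tcp_rot: [-3.141, -0.002, -3.141]
ft_force: [0.2, -0.5, -0.7]
opening: 1.003
grip_force: 0.0
```

```bash
python3 - <<'E'
from h import *
p=env.read_camera("wrist"); cv2.imwrite("pics/w3.png",p["color"])
for n in ["glue","slicker","cord_tube"]:
    for r in env.place_of(n,p): X=w(p,r["at"]); print(n,round(r["score"],2),X.round(),proj(p,X).round())
go(440,175,49,np.pi)
E
```

```text
glue 0.78 [633.  79.   4.] [247. 338.]
slicker 0.73 [438. 174.  -1.] [320. 190.]
cord_tube 0.65 [564.  79.   2.] [243. 290.]
at [439.3 174.9 175.8] [3.142 0.    3.139] shift [-0.003  0.001  0.507] rows 3 each [-0.001   0.0002  0.1691] turn -0.0007
```

View pics/w3.png

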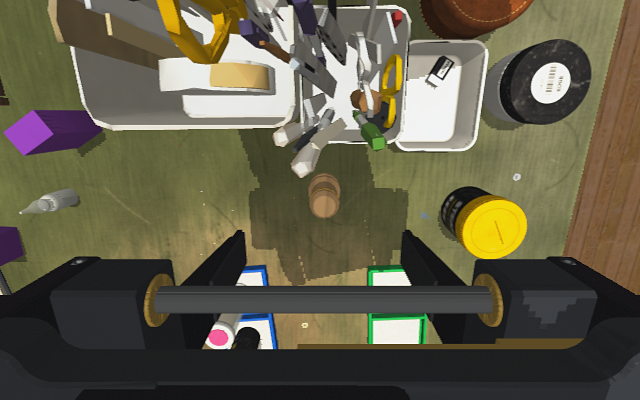

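The wrist view shows the slicker at (323,195) between the fingers. White tool handles from the box reach to about (300,170), so I'll check their position against the gripper body.

```bash
python3 - <<'E'
from h import *
p=env.read_camera("wrist"); t=env.read_camera("top")
for z in(60,80,100,120,150): 
    X=ray(p,300,176,z); Y=ray(p,283,146,z); print(z,X.round(),proj(t,X).round(),Y.round(),proj(t,Y).round())
cv2.imwrite("pics/s4.png",cv2.resize(env.read_camera("side")["color"][110:215,330:440],None,fx=5,fy=5,interpolation=2))
cv2.imwrite("pics/t0d.png",cv2.resize(cv2.imread("pics/top0.png")[205:280,200:300],None,fx=6,fy=6,interpolation=2))
E
```

```text
60 [414. 155.  60.] [263. 233.] [387. 141.  60.] [268. 244.]
80 [410. 157.  80.] [261. 235.] [385. 144.  80.] [266. 245.]
100 [406. 158. 100.] [259. 237.] [383. 146. 100.] [264. 246.]
120 [401. 160. 120.] [257. 238.] [381. 149. 120.] [262. 247.]
150 [395. 162. 150.] [254. 241.] [378. 153. 150.] [258. 249.]
```

View pics/t0d.png

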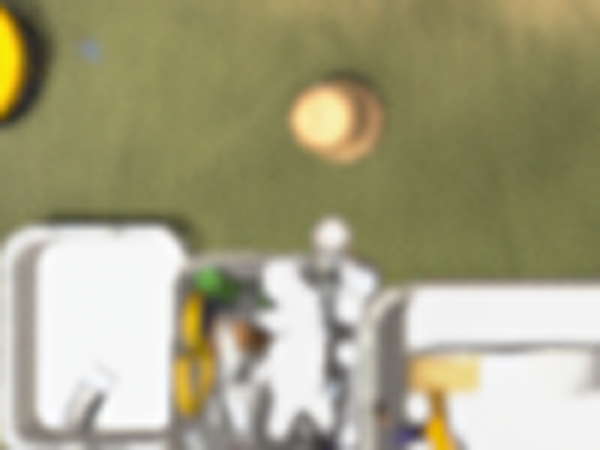

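View pics/s4.png

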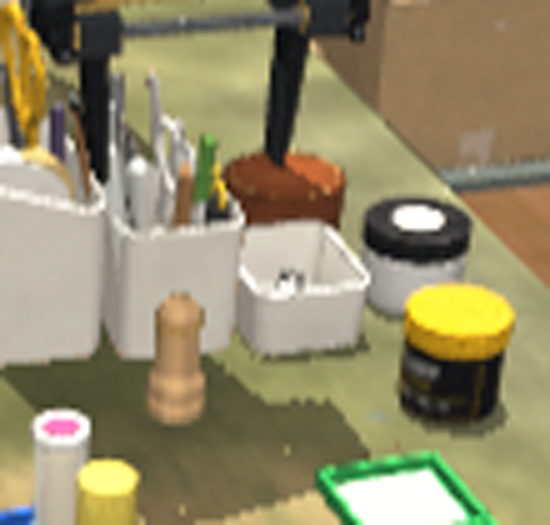

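The handle tip is at about x ≤ 395, y 162, z 150, so it's close to the body when gripping at x = 439. The wrist camera also overhangs that way. I'll rise, turn the tool half round so the camera faces away, and grip with a slight +x offset.

Emit:
drive_tool:
  rows:
    - [[-0.1, 0, -0.2, 0, 0, 0, 1], [0, 0, 0, 0, 0, 0.0588, 1], [0, 0, 0, 0, 0, 0.0588, 1], [0, 0, 0, 0, 0, 0.0588, 1], [0, 0, 0, 0, 0, 0.0588, 1]]

```text
t: 14.52
eef_pos: [463.8, 174.7, 225.9]
tcp_rot: [-3.141, -0.0, 2.394]
ft_force: [-0.6, 0.2, -0.5]
opening: 1.001
grip_force: 0.0
```

Emit:
drive_tool:
  rows:
    - [[0, 0, 0, 0, 0, 0.0588, 1], [0, 0, 0, 0, 0, 0.0588, 1], [0, 0, 0, 0, 0, 0.0588, 1], [0, 0, 0, 0, 0, 0.0588, 1], [0, 0, 0, 0, 0, 0.0588, 1]]

```text
t: 15.15
eef_pos: [463.9, 174.7, 225.9]
tcp_rot: [-3.141, 0.0, 1.47]
ft_force: [0.3, -0.6, 0.1]
opening: 0.999
grip_force: 0.0
```

Emit:
drive_tool:
  rows:
    - [[0, 0, 0, 0, 0, 0.0588, 1], [0, 0, 0, 0, 0, 0.0588, 1], [0, 0, 0, 0, 0, 0.0588, 1], [0, 0, 0, 0, 0, 0.0588, 1], [0, 0, 0, 0, 0, 0.0588, 1]]

```text
t: 15.78
eef_pos: [463.8, 174.7, 225.9]
tcp_rot: [-3.141, 0.0, 0.547]
ft_force: [-0.3, 0.2, -0.5]
opening: 1.001
grip_force: 0.0
```

Emit:
drive_tool:
  rows:
    - [[0, 0, 0, 0, 0, 0.0588, 1], [0, 0, 0, 0, 0, 0.0588, 1], [0, 0, 0, 0, 0, 0.0588, 1], [0, 0, 0, 0, 0, 0, 1]]

```text
t: 16.27
eef_pos: [463.8, 174.8, 225.9]
tcp_rot: [3.142, 0.0, 0.0]
ft_force: [-0.2, -0.6, 1.0]
opening: 0.995
grip_force: 0.0
```

```bash
python3 - <<'E'
from h import *
go(444,174.5,51,0)
E
```

```text
at [463.8 174.8 225.9] [3.142 0.    0.   ] shift [-0.079  0.001  0.7  ] rows 3 each [-0.0263  0.0003  0.2332] turn 0.0
```

Emit:
drive_tool:
  rows:
    - [[-0.079, 0, 0.1, 0, 0, 0, 1], [0, 0, 0.2, 0, 0, 0, 1], [0, 0, 0.2, 0, 0, 0, 1], [0, 0, 0.2, 0, 0, 0, 1], [0, 0, 0, 0, 0, 0, 0]]

```text
t: 16.9
eef_pos: [442.5, 174.6, 48.7]
tcp_rot: [3.14, 0.006, 0.003]
ft_force: [0.8, 0.7, 0.5]
opening: 0.939
grip_force: 0.0
```

Emit:
drive_tool:
  rows:
    - [[0, 0, 0, 0, 0, 0, 0], [0, 0, 0, 0, 0, 0, 0], [0, 0, 0, 0, 0, 0, 0], [0, 0, 0, 0, 0, 0, 0], [0, 0, 0, 0, 0, 0, 0]]

```text
t: 17.52
eef_pos: [443.8, 175.1, 51.5]
tcp_rot: [-3.141, -0.001, -0.0]
ft_force: [-0.7, 0.4, -0.1]
opening: 0.427
grip_force: 0.0
```

Emit:
drive_tool:
  rows:
    - [[0, 0, 0, 0, 0, 0, 0], [0, 0, 0, 0, 0, 0, 0]]

```text
t: 17.77
eef_pos: [443.7, 175.1, 51.1]
tcp_rot: [-3.142, 0.0, -0.001]
ft_force: [0.0, -1.2, -0.4]
opening: 0.274
grip_force: 30.0
```

Emit:
drive_tool:
  rows:
    - [[0, 0, -0.1, 0, 0, 0, 0], [0, 0, -0.22, 0, 0, 0, 0], [0, 0, 0, 0, 0, 0, 0]]

```text
t: 18.15
eef_pos: [445.0, 175.5, 134.0]
tcp_rot: [-3.14, -0.006, -0.0]
ft_force: [0.1, -0.3, -0.7]
opening: 0.276
grip_force: 30.0
```

```bash
python3 - <<'E'
from h import *
for c in("top",):
    p=env.read_camera(c)
    for n in ["slicker","green_tray"]:
        for r in env.place_of(n,p): X=w(p,r["at"]); print(n,round(r["score"],2),X.round(),proj(p,X).round())
p=env.read_camera("wrist"); 
go(635,268,131,0)
E
```

```text
slicker 0.27 [597. 272.  -1.] [222. 165.]
green_tray 0.93 [598. 268.   1.] [223. 165.]
at [443.2 174.9 130.2] [ 3.141e+00  2.000e-03 -1.000e-03] shift [ 0.767 -0.373 -0.005] rows 4 each [ 0.1918 -0.0932 -0.0012] turn -0.0002
```

Emit:
drive_tool:
  rows:
    - [[0.192, -0.093, 0, 0, 0, 0, 0], [0.192, -0.093, 0, 0, 0, 0, 0], [0.192, -0.093, 0, 0, 0, 0, 0], [0.19, -0.093, 0, 0, 0, 0, 0], [0, 0, 0, 0, 0, 0, 0]]

```text
t: 18.98
eef_pos: [636.8, 268.9, 128.3]
tcp_rot: [3.141, 0.002, -0.0]
ft_force: [-0.7, -0.4, -0.5]
opening: 0.275
grip_force: 30.0
```

Emit:
drive_tool:
  rows:
    - [[0, 0, 0.15, 0, 0, 0, 0], [0, 0, 0.12, 0, 0, 0, 0], [0, 0, 0.03, 0, 0, 0, 0], [0, 0, 0.004, 0, 0, 0, 0], [0, 0, 0.003, 0, 0, 0, 0]]

```text
t: 19.6
eef_pos: [635.1, 267.9, 54.7]
tcp_rot: [-3.141, -0.0, -0.001]
ft_force: [-0.2, 0.3, -0.3]
opening: 0.277
grip_force: 30.0
```

Emit:
drive_tool:
  rows:
    - [[0, 0, 0, 0, 0, 0, 0]]

```text
t: 19.73
eef_pos: [635.2, 268.0, 54.8]
tcp_rot: [-3.141, -0.0, -0.0]
ft_force: [-0.0, -0.4, -0.4]
opening: 0.271
grip_force: 30.0
```

Emit:
drive_tool:
  rows:
    - [[0, 0, 0.003, 0, 0, 0, 0], [0, 0, 0, 0, 0, 0, 0.6], [0, 0, 0, 0, 0, 0, 0.8], [0, 0, 0, 0, 0, 0, 0.8], [0, 0, 0, 0, 0, 0, 1]]

```text
t: 20.35
eef_pos: [635.2, 268.0, 53.6]
tcp_rot: [-3.142, 0.0, -0.001]
ft_force: [-0.5, -0.1, -0.3]
opening: 0.641
grip_force: 0.0
```

Emit:
drive_tool:
  rows:
    - [[0, 0, -0.1, 0, 0, 0, 1], [0, 0, -0.2, 0, 0, 0, 1], [0, 0, -0.2, 0, 0, 0, 1]]

```text
t: 20.72
eef_pos: [635.0, 267.9, 179.8]
tcp_rot: [3.141, 0.001, -0.0]
ft_force: [-0.1, 0.2, -0.4]
opening: 0.949
grip_force: 0.0
```

```bash
python3 - <<'E'
from h import *
p=env.read_camera("top")
for n in ["slicker","dropper_bottle"]:
    for r in env.place_of(n,p): X=w(p,r["at"]); print(n,round(r["score"],2),X.round(),proj(p,X).round())
go(447,-106,180,0)
E
```

```text
slicker 0.45 [631. 268.   0.] [223. 152.]
dropper_bottle 0.63 [ 422. -308.   -1.] [442. 227.]
dropper_bottle 0.46 [ 445. -106.   -2.] [364. 220.]
at [636.1 268.3 181.7] [-3.14  -0.005 -0.   ] shift [-0.756  1.498  0.   ] rows 7 each [-1.080e-01  2.139e-01  1.000e-04] turn -0.0001
```

Emit:
drive_tool:
  rows:
    - [[-0.108, 0.214, 0, 0, 0, 0, 1], [-0.108, 0.214, 0, 0, 0, 0, 1], [-0.108, 0.214, 0, 0, 0, 0, 1], [-0.108, 0.214, 0, 0, 0, 0, 1], [-0.108, 0.214, 0, 0, 0, 0, 1]]

```text
t: 21.5
eef_pos: [498.5, -0.8, 177.7]
tcp_rot: [-3.141, 0.001, -0.0]
ft_force: [0.5, -1.9, 0.1]
opening: 0.999
grip_force: 0.0
```

Emit:
drive_tool:
  rows:
    - [[-0.108, 0.214, 0, 0, 0, 0, 1], [-0.108, 0.214, 0, 0, 0, 0, 1], [0, 0, 0.2, 0, 0, 0, 1], [0, 0, 0, 0, 0, 0, 1]]

```text
t: 22.0
eef_pos: [444.2, -106.3, 126.2]
tcp_rot: [-3.139, 0.006, -0.002]
ft_force: [-0.0, -1.0, 0.6]
opening: 0.996
grip_force: 0.0
```

```bash
python3 - <<'E'
from h import *
go(446,-106,29,0)
E
```

```text
at [ 444.2 -106.3  126.2] [-3.139e+00  6.000e-03 -2.000e-03] shift [ 0.01  -0.     0.389] rows 2 each [ 4.900e-03 -1.000e-04  1.944e-01] turn -0.0007
```

Emit:
drive_tool:
  rows:
    - [[0.004, 0, 0.2, 0, 0, 0, 1], [0, 0, 0.19, 0, 0, 0, 1], [0, 0, 0, 0, 0, 0, 1], [0, 0, 0, 0, 0, 0, 0.5], [0, 0, 0, 0, 0, 0, 0.5]]

```text
t: 22.62
eef_pos: [447.9, -106.5, 33.0]
tcp_rot: [3.141, -0.003, 0.0]
ft_force: [0.6, 0.3, -1.0]
opening: 0.843
grip_force: 0.0
```

```bash
python3 - <<'E'
from h import *
go(446,-106,29,0)
E
```

```text
at [ 447.9 -106.5   33. ] [ 3.141e+00 -3.000e-03  0.000e+00] shift [-0.008 -0.002  0.016] rows 1 each [-0.0078 -0.0019  0.0161] turn 0.0
```

Emit:
drive_tool:
  rows:
    - [[0, 0, 0.01, 0, 0, 0, 0], [0, 0, 0, 0, 0, 0, 0], [0, 0, 0, 0, 0, 0, 0], [0, 0, 0, 0, 0, 0, 0], [0, 0, 0, 0, 0, 0, 0]]

```text
t: 23.25
eef_pos: [447.0, -106.4, 28.6]
tcp_rot: [-3.141, 0.0, -0.001]
ft_force: [0.1, 0.3, 0.0]
opening: 0.326
grip_force: 0.0
```

Emit:
drive_tool:
  rows:
    - [[0, 0, 0, 0, 0, 0, 0], [0, 0, 0, 0, 0, 0, 0], [0, 0, 0, 0, 0, 0, 0], [0, 0, 0, 0, 0, 0, 0]]

```text
t: 23.75
eef_pos: [447.0, -106.4, 28.6]
tcp_rot: [-3.142, -0.0, -0.001]
ft_force: [0.1, 0.1, -0.6]
opening: 0.19
grip_force: 30.0
```

Emit:
drive_tool:
  rows:
    - [[0, 0, -0.1, 0, 0, 0, 0], [0, 0, -0.21, 0, 0, 0, 0], [0, 0, -0.21, 0, 0, 0, 0], [0, 0, 0, 0, 0, 0, 0]]

```text
t: 24.25
eef_pos: [448.2, -106.8, 161.8]
tcp_rot: [3.139, -0.006, -0.0]
ft_force: [-0.2, -0.6, -1.1]
opening: 0.191
grip_force: 30.0
```

```bash
python3 - <<'E'
from h import *
go(565,266,158.6,0,8)
E
```

```text
at [ 448.2 -106.8  161.8] [ 3.139 -0.006 -0.   ] shift [ 0.467 -1.491  0.012] rows 8 each [ 0.0583 -0.1864  0.0015] turn -0.0001
```

Emit:
drive_tool:
  rows:
    - [[0.059, -0.186, 0, 0, 0, 0, 0], [0.059, -0.186, 0, 0, 0, 0, 0], [0.059, -0.186, 0, 0, 0, 0, 0], [0.059, -0.186, 0, 0, 0, 0, 0], [0.059, -0.186, 0, 0, 0, 0, 0]]

```text
t: 24.88
eef_pos: [520.8, 127.6, 157.5]
tcp_rot: [3.141, 0.002, -0.001]
ft_force: [0.7, -0.7, -0.5]
opening: 0.191
grip_force: 30.0
```

Emit:
drive_tool:
  rows:
    - [[0.059, -0.186, 0, 0, 0, 0, 0], [0.059, -0.186, 0, 0, 0, 0, 0], [0.059, -0.186, 0, 0, 0, 0, 0], [0, 0, 0.2, 0, 0, 0, 0], [0, 0, 0, 0, 0, 0, 0]]

```text
t: 25.5
eef_pos: [563.0, 265.2, 104.7]
tcp_rot: [3.139, 0.008, 0.0]
ft_force: [-0.1, -1.2, 0.8]
opening: 0.192
grip_force: 30.0
```

Emit:
drive_tool:
  rows:
    - [[0, 0, 0.15, 0, 0, 0, 0], [0, 0, 0.12, 0, 0, 0, 0], [0, 0, 0.02, 0, 0, 0, 0], [0, 0, 0.005, 0, 0, 0, 0], [0, 0, 0, 0, 0, 0, 0]]

```text
t: 26.12
eef_pos: [565.9, 265.6, 36.3]
tcp_rot: [-3.141, -0.002, -0.001]
ft_force: [0.3, 0.1, 0.0]
opening: 0.189
grip_force: 30.0
```

Emit:
drive_tool:
  rows:
    - [[0, 0, 0, 0, 0, 0, 0]]

```text
t: 26.25
eef_pos: [565.6, 265.7, 36.0]
tcp_rot: [-3.141, -0.001, -0.001]
ft_force: [0.9, 0.6, 0.1]
opening: 0.189
grip_force: 30.0
```

Emit:
drive_tool:
  rows:
    - [[0, 0, 0.007, 0, 0, 0, 0], [0, 0, 0.004, 0, 0, 0, 0], [0, 0, 0.003, 0, 0, 0, 0], [0, 0, 0, 0, 0, 0, 0]]

```text
t: 26.75
eef_pos: [565.2, 265.5, 31.5]
tcp_rot: [-3.142, -0.0, -0.001]
ft_force: [-0.3, -0.4, 3.5]
opening: 0.19
grip_force: 30.0
```

Emit:
drive_tool:
  rows:
    - [[0, 0, 0, 0, 0, 0, 0]]

```text
t: 26.88
eef_pos: [565.2, 265.6, 31.5]
tcp_rot: [-3.141, -0.0, -0.001]
ft_force: [-0.3, -0.1, 3.7]
opening: 0.189
grip_force: 30.0
```

On the floor (3.6 N). Open narrowly and rise.

Emit:
drive_tool:
  rows:
    - [[0, 0, 0, 0, 0, 0, 0.35], [0, 0, 0, 0, 0, 0, 0.35], [0, 0, 0, 0, 0, 0, 0.35], [0, 0, -0.05, 0, 0, 0, 0.35], [0, 0, -0.1, 0, 0, 0, 0.35]]

```text
t: 27.5
eef_pos: [564.9, 265.4, 69.2]
tcp_rot: [3.141, 0.001, -0.001]
ft_force: [-0.7, -0.4, 0.5]
opening: 0.352
grip_force: 0.0
```

Emit:
drive_tool:
  rows:
    - [[0, 0, -0.2, 0, 0, 0, 0.35], [0, 0, -0.2, 0, 0, 0, 0.5], [-0.1, 0.2, -0.1, 0, 0, 0, 0.5], [-0.1, 0.2, 0, 0, 0, 0, 0.5], [-0.1, 0.2, 0, 0, 0, 0, 0.5]]

```text
t: 28.12
eef_pos: [489.2, 114.3, 195.1]
tcp_rot: [-3.141, -0.002, 0.0]
ft_force: [1.0, -1.2, 0.3]
opening: 0.504
grip_force: 0.0
```

```bash
python3 - <<'E'
from h import *
print(env.state()["eef_pos"])
for c,(a,b,x,y) in {"top":(120,270,170,460),"side":(150,270,170,470)}.items():
    p=env.read_camera(c); cv2.imwrite(f"pics/{c}5.png",cv2.resize(p["color"][a:b,x:y],None,fx=2.66,fy=2.66,interpolation=2))
    for n in "carton cord_tube glue slicker dropper_bottle snap_pot nipper_tool".split():
        for r in env.place_of(n,p): X=w(p,r["at"]); print(c,n,round(r["score"],2),X.round())
E
```

```text
[489.23990674 114.34703664 195.09159805]
top carton 0.68 [601. -74.   5.]
top carton 0.66 [ 496. -194.   -0.]
top carton 0.49 [ 601. -184.    3.]
top cord_tube 0.55 [570.  76.   3.]
top glue 0.77 [630.  78.  -0.]
top slicker 0.66 [630. 269.  -2.]
top snap_pot 0.78 [465. 333.  -7.]
top nipper_tool 0.6 [ 420. -307.   -0.]
top nipper_tool 0.3 [633. 267.   1.]
side carton 0.71 [ 601. -180.    0.]
side carton 0.62 [596. -71.   0.]
side carton 0.6 [374. -76.  -1.]
side carton 0.46 [ 501. -191.    6.]
side cord_tube 0.83 [564.  74.   0.]
side glue 0.87 [632.  82.   5.]
side slicker 0.6 [630. 271.   2.]
side dropper_bottle 0.61 [563. 265.   1.]
side dropper_bottle 0.58 [ 417. -306.   -2.]
side dropper_bottle 0.21 [631.  84.   4.]
side snap_pot 0.96 [464. 343.  -2.]
side nipper_tool 0.66 [ 419. -307.   -2.]
```

View pics/side5.png

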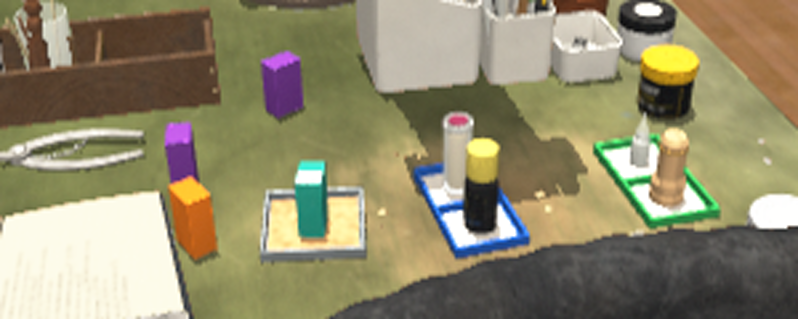

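View pics/top5.png

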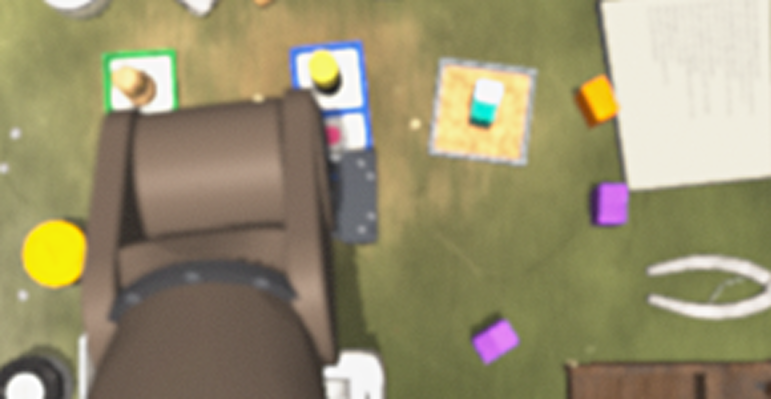

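All five parts stand upright in their pockets. In the side crop the tube and glue are at (457,155) and (481,185), the dropper and slicker at (640,142) and (670,168), and the carton at (312,200). The snap pot and nippers haven't moved, and the arm is clear of everything.

Emit:
drive_tool:
  rows:
    - [[0, 0, 0, 0, 0, 0, 0.5], [0, 0, 0, 0, 0, 0, 0.5]]

```text
t: 29.18
eef_pos: [490.2, 115.5, 193.9]
tcp_rot: [-3.142, -0.0, -0.001]
ft_force: [0.9, 0.5, -0.3]
opening: 0.502
grip_force: 0.0
```

```bash
python3 -c "
from h import *
print(env.job_done())"
```

```text
the job is handed in; nothing more can be done
None
```

The job is handed in at about 29 s, though the hand-in call returned no verdict: by the last pictures both kits are complete, the carton stands in the stock tray, and the snap pot and nippers are where they were.

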